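Dispense one toy wheel and nudge it into the gluing cradle

ROBOT

A 7-joint arm with a two-finger parallel gripper is mounted at the origin on the work surface. World frame = base frame: x ahead of the robot, y to its left, z up, the work surface at z = 0. Lengths are in m, angles in rad, forces in N, time in s.
With the tool pointing down it reaches from about 0.425 to 0.925 m from the base axis. Payload 6.8 kg.
Tool frame: the origin (TCP) lies on the centre line of the jaws, within the pads' length; the fingertips stand manip.tip_reach ahead of it and the grasp point (between the pads) lies 3 mm ahead of it (manip.tip_reach is the distance from the TCP to the fingertips, in m); z points along the fingers, y is the line along which they close (so a half turn about z gives the same grasp; the last joint's range is limited). The gripper opens to 88 mm and grips with 3 to 60 N. Pads are 20 mm wide; open, the fingers measure 115 mm over their backs; the gripper's body (75 mm by 178 mm) begins 61 mm behind the grasp point.
Start: joints at [-0.108, 0.477, 0.022, 1.555, -0.011, 1.109, -0.083], TCP at [0.675, 0, 0.245] pointing down, gripper open.
Joint ranges: [-2.96, 2.96], [-0.34, 2.1], [-1.41, 1.46], [0.24, 2.44], [-1.37, 4.51], [0.17, 1.92], [-2.96, 2.96]. Speed limits (rad/s): [2.39, 2.39, 3.14, 3.14, 3.14, 3.14, 3.14].

INTERFACE

Orientations are given as a rotation vector (axis times angle).
In Python, from bench import status, imaging, manip, models gives the robot as it stands.
- The arm moves only by the shell command python3 -m crank 'ROWS'. ROWS is JSON, one flat list of numbers, 7 for each row, row after row: the turn, a rotation vector about the tool's x, y, z in degrees, then the shift along the tool's x, y, z in cm, then the finger opening in cm, from 0 to 8.78. A call has 1 to 12 rows; each row shifts and turns the commanded pose from where the row before left it, along the tool's axes as they then stand; what a row does not reach is not made up. A row lasts 1/12 s, in which the tool goes at most 41.7 mm and 7.16 degrees, less where a joint would pass 70% of its speed; a pose out of reach is approached as far as the arm can. A call is refused whole if a number of a shift passes 4.17 or a number of a turn 7.16, either way. A call with a gripper value outside its range is refused whole. The fingers move at their own pace and stop on an object; the grip force is fixed at half the most. Time passes only in rows, so rows that do not move let the fingers close. It gives the time, the measured TCP pose, the force, the opening and the grip force at its end, in the units of the state.
- status.read_state(): the state, without advancing time (a new reading comes with each control period).
- imaging.camera(name): name is "scene" or "side" or "wrist"; returns a dict with "image" (480x640x3 uint8, red, green, blue), "K" (3x3 intrinsics, pixels), "rvec" (rotation vector, rad) and "tvec" (3), from world to camera coordinates, as OpenCV has them. Camera axes: x right, y down, z forward; pixel columns grow to the right and rows downward; lengths in m; the calibration is good to about 2 mm. A picture is of the moment at which its call begins. There is no depth.
- manip.sign_off(): hands the job in; it is judged then, once.
Trained networks look in a picture, given as the dict that the camera call returned (one of the last four; its "shot" number tells which), for a name from the list of things; names that differ only in an ending like _2 or _b are one class to them, and where a whole thing is asked for, a point or a joint stands for the part that bears it (a point fixed in the world has none). Each returns a list of dicts, best first, with "conf" (0 to 1); they miss things now and then, are a little off and sometimes report something else, mostly with a low value. They report only what shows in the picture. A call takes as long as a camera call.
- models.spot_in(query, picture): "xyz" ([x, y, z] in m, in world coordinates, good to about 4 mm: the middle of the surface that is visible of it).
The state is a dict: "clock": time; "joint_positions": joint angles; "dq": joint speeds; "joint_torque": joint torques, N m; "ee_pos": TCP position; "ee_rot": TCP orientation; "wrist_force": force on the tool from outside, world axes, zero at the start; "torque": the same for the moment, N m; "grip_width": opening from 0.0 (shut) to 1.0 (fully open); "finger_force": force on a finger pad.
Only numpy, scipy, OpenCV 4.12 (cv2) and the standard library are available. Lean on these libraries where they do the work, as an engineer would, in place of code of your own. Each camera call takes 0.05 s, during which the arm holds its last target. There are 200 camera calls.

TASK

Press the plunger of the wheel dispenser fully down once and let it spring back, so that a single wooden wheel slides out onto the bench. Then, without gripping or lifting it, push that wheel aside along the bench with the fingertips into either end of the H-shaped gluing cradle, until the wheel lies flat and wholly between the cradle's rails. Leave the other wheels in the dispenser, and leave everything else on the bench where it is.

Things in the scene. Friction and masses are not known exactly. Their poses are not given: they have to be found in the camera images.
- magazine (a point): bench-level point under the centre of the plywood dispenser's wheel magazine; x axis = the way wheels come out, through a slot at the foot of the front. From here the magazine is 64 mm wide (y), x -33 to 27 mm, 50 mm tall (stack 56 mm); behind it the plunger housing, 64 mm wide, x -113 to -33 mm, 63 mm tall. Fixed; wheels slide directly on the bench, no floor plate
- outlet (a point): point on the bench 60 mm in front of the magazine centre: about where the centre of the wheel comes to lie once the plunger has been pressed fully down, its rim about 11 mm clear of the dispenser's front
- plunger_top (a point): centre of the top of the plunger's round black button, 32 mm across, 70 mm behind the magazine centre, 112 mm above the bench when up. It is pressed straight down
- plunger (a joint): how far the plunger is down, m: 0 up, 0.030 fully down. Spring-return (3 N at the top, 9 N at the bottom, damped). It drives a flat bar along the bench twice as far (62 mm): fully down, the lowest wheel has been pushed right out; as it rises the bar goes back in and the next wheel drops down, which a second press would push out too
- wheel1: lowest wheel in the magazine, the one that comes out: wooden disc lying flat, 44 mm across, 14 mm thick, about 16 g, a dark axle mark at its centre; origin at the centre of its underside, z up
- wheel2: second wheel of the stack, same size, starts on wheel1; stays in the magazine, dropping to the bench
- wheel3: third wheel of the stack, same size; stays in the magazine
- wheel4: top wheel of the stack, same size; stays in the magazine
- cradle: H-shaped wooden gluing cradle fixed to the bench left or right of the dispenser, no floor, 12 mm high. Two rails along its y axis, 160 mm long, 12 mm wide, 80 mm apart inside; a stop bar 10 mm thick joins them across the middle, so each end is an open bay 75 mm deep with its mouth at y = +80 or -80 mm. Origin at its centre on the bench
- crate: fixed plywood parts crate, 110 x 160 x 45 mm with four dowels (61 mm high) and a block in it, on the side of the dispenser away from the cradle; leave alone; origin at the centre of its underside, long side along y
- glue: white glue bottle, upright, 54 mm across, 150 mm tall; origin at the centre of its foot; leave alone
- sander: cork sanding block, 95 x 55 x 28 mm; origin at the centre of its underside; leave alone
- offcut: square wooden offcut lying flat, 110 x 28 x 28 mm; origin at the centre of its underside; leave alone
- screwdriver: screwdriver lying on the bench, black handle, about 200 mm long; leave alone
- mug: white mug, 76 mm across, 90 mm tall; origin at the centre of its foot; leave alone

How it is judged:
On the way, in this order (a step that is already met when the one before it is completed fails the run):
1. the plunger is pressed down and the lowest wheel has come out of the magazine (value of joint plunger above 0.025 m and x of wheel1 in the frame of magazine above 0.05 m).
2. the plunger has sprung back up and the next wheel has dropped (value of joint plunger below 0.003 m and height (world z) of wheel2 below 0.006 m), for 0.05 s.
3. the wheel is wholly in a bay of the cradle (x of wheel1 in the frame of cradle between -0.02 and 0.02 m and (y of wheel1 in the frame of cradle between 0.024 and 0.061 m or y of wheel1 in the frame of cradle between -0.061 and -0.024 m)), for 0.1 s.
At the end, for the whole second after the job is handed in: one wheel lies flat and still on the bench wholly within one bay of the cradle (2 to 3 mm overlap of the bay's outline allowed), the plunger is up and the other three wheels are in the magazine (all of step 2 and all of step 3 and height (world z) of wheel1 below 0.004 m and angle between wheel1's own z axis and vertical below 0.1 rad and linear speed of wheel1 below 0.01 m/s and horizontal distance between each of wheel2, wheel3, wheel4 and magazine below 0.015 m); the robot touches nothing.
It fails at once if the dispensed wheel is lifted, carried or tipped up (height (world z) of wheel1 above 0.008 m or angle between wheel1's own z axis and vertical above 0.35 rad).
It fails at once if a second wheel leaves the magazine, or a wheel is lifted out of it (not (horizontal distance between wheel2 and magazine below 0.015 m) or not (horizontal distance between wheel3 and magazine below 0.015 m) or not (horizontal distance between wheel4 and magazine below 0.015 m) or height (world z) of wheel2 above 0.024 m or height (world z) of wheel3 above 0.038 m or height (world z) of wheel4 above 0.052 m).
It fails at once if something else on the bench is moved by more than 20 mm (distance of any of glue, sander, offcut, screwdriver, mug from where it was at the start of the episode above 0.02 m).
It also fails if it takes over 64 s, if anything falls off the work surface, if the arm or the gripper's body presses on something with over 40 N, if the wrist force passes 120 N, or if a joint passes its speed limit or range.

## Working session

There is one attempt and no reset: what is moved stays moved. The work goes in short steps, Python scripts to look and compute and a shell command to move; the robot and the scene stay as the last step left them, time stands still between calls to the robot, and variables do not carry over. Pictures are saved under pics/ and viewed, at most 10 in all, crops included, and the job is handed in when it is done.

```bash
ls; mkdir -p pics
python3 - <<'E'
from bench import status, imaging, manip, models
import cv2
s=status.read_state(); print({k:s[k] for k in('clock','ee_pos','ee_rot','wrist_force','grip_width')}, manip.tip_reach)
for n in('scene','side'):
    p=imaging.camera(n); cv2.imwrite(f'pics/{n}0.png',p['image'][:,:,::-1])
    for q in('magazine','plunger_top','wheel4','cradle','crate','glue','sander','offcut','screwdriver','mug'):
        try: print(n,q,[(r['xyz'],r['conf']) for r in models.spot_in(q,p)][:2])
        except Exception as e: print(q,e)
E
```

```text
pics
{'clock': 0.0, 'ee_pos': array([6.74441976e-01, 2.41570424e-05, 2.43703508e-01]), 'ee_rot': array([-2.22051536e+00, -2.22071411e+00,  2.13820335e-03]), 'wrist_force': array([0.68480159, 0.64111096, 0.03277516]), 'grip_width': 1.002557074590065} 0.022
scene magazine [([0.5252, -0.0337, 0.0494], 0.56)]
scene plunger_top [([0.79, -0.015, 0.0888], 0.64)]
scene wheel4 [([0.5465, -0.0211, 0.0583], 0.75), ([0.5629, -0.024, 0.0232], 0.48)]
scene cradle [([0.588, -0.3096, 0.0052], 0.71)]
scene crate [([0.5461, 0.3126, 0.0258], 0.76)]
scene glue [([0.7859, -0.0179, 0.0889], 0.59), ([0.5446, 0.3149, 0.0284], 0.5)]
scene sander [([0.3886, 0.1578, 0.0314], 0.88)]
scene offcut [([0.4037, -0.1596, 0.0223], 0.85)]
scene screwdriver [([0.7955, -0.2298, 0.0238], 0.72)]
scene mug [([0.7531, 0.1928, 0.0582], 0.77)]
side magazine [([0.4729, 0.005, 0.0485], 0.8)]
side plunger_top [([0.4666, -0.0197, 0.1148], 0.91)]
side wheel4 [([0.5338, -0.0165, 0.0529], 0.81)]
side cradle [([0.5578, -0.3067, 0.0137], 0.86)]
side crate [([0.5396, 0.3153, 0.0252], 0.74), ([0.4753, 0.0029, 0.0507], 0.41)]
side glue [([0.7591, -0.0037, 0.0804], 0.58)]
side sander [([0.3665, 0.1783, 0.0308], 0.82), ([0.3781, -0.15, 0.0215], 0.32)]
side offcut [([0.3769, -0.1532, 0.0212], 0.6)]
side screwdriver [([0.7613, -0.2189, 0.0154], 0.98), ([0.4748, 0.0033, 0.0511], 0.66)]
side mug [([0.7272, 0.1965, 0.0597], 0.94), ([0.4749, -0.0233, 0.1118], 0.6)]
```

View pics/scene0.png

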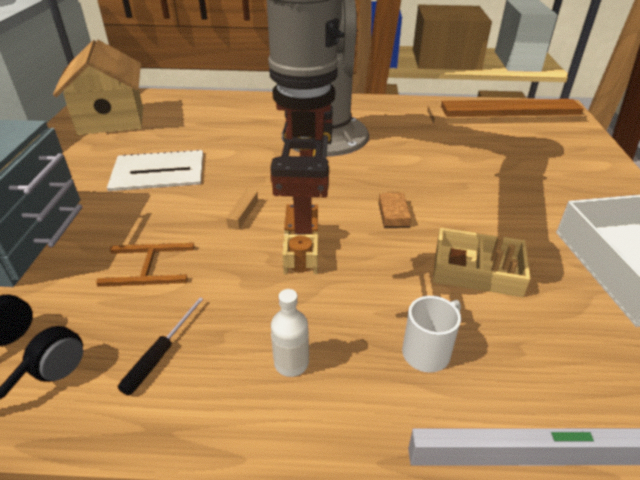

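View pics/side0.png

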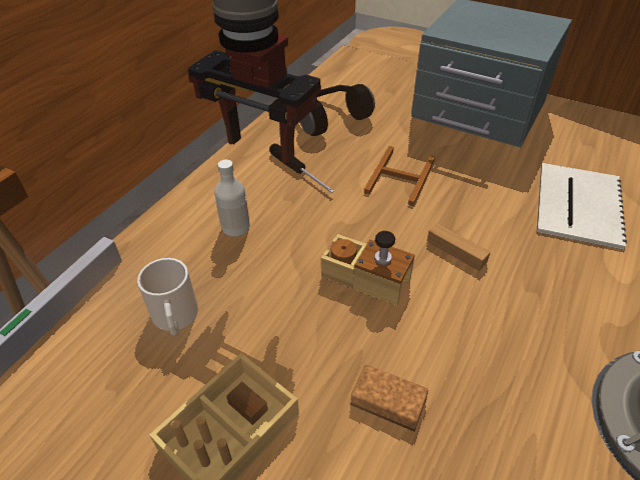

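The scene view shows the dispenser at about (300,248) with its slot facing the camera (+x), and the cradle at (148,263) with its rails running roughly along world y. The near mouth faces the dispenser, and the bottle is in front at (290,340). I'll zoom in for accurate pixels.

Run:
```python
import cv2,numpy as np
a=cv2.imread('pics/side0.png')[140:310,315:500]; b=cv2.imread('pics/scene0.png')[195:295,90:330]
cv2.imwrite('pics/c1.png',cv2.resize(a,None,fx=3.5,fy=3.5,interpolation=cv2.INTER_CUBIC)[:600])
cv2.imwrite('pics/c2.png',cv2.resize(b,None,fx=3.3,fy=3.3,interpolation=cv2.INTER_CUBIC))
```

```text
(no output)
```

View pics/c1.png

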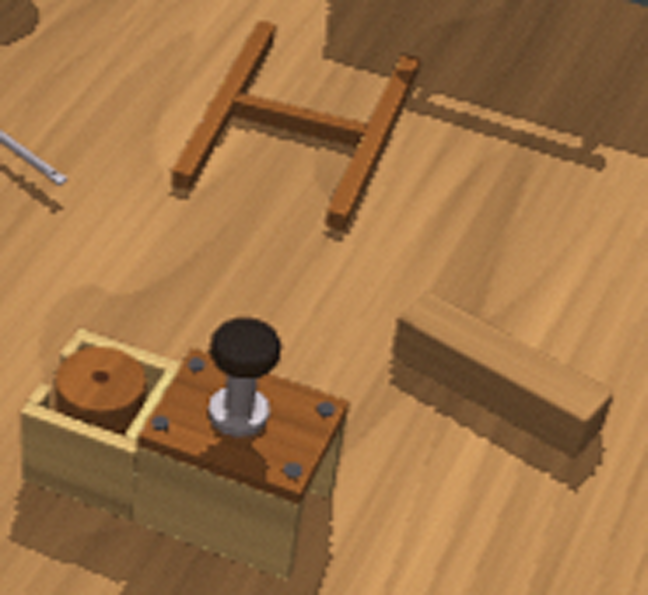

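View pics/c2.png

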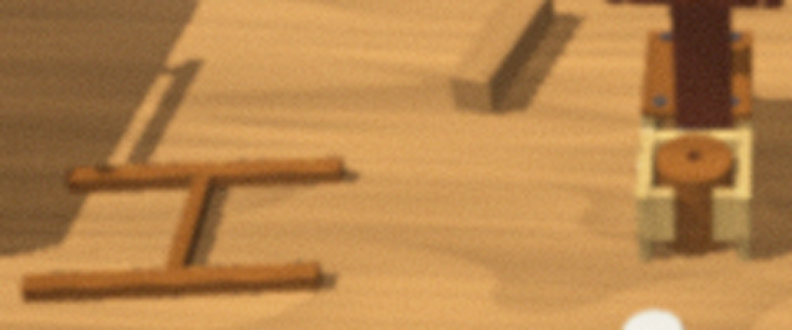

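The side crop shows the button at (246,343), the axle mark at (101,377), the four housing screws, and the tops of both rails. The scene crop shows the axle mark at (693,156) and both rails. Next step is triangulating these.

```bash
cat > h.py <<'E'
import numpy as np, cv2
def plane(p,uv,z):
    R=cv2.Rodrigues(np.array(p['rvec'],float))[0]; t=np.array(p['tvec'],float).ravel()
    d=R.T@np.linalg.inv(p['K'])@np.array([uv[0],uv[1],1.]); c=-R.T@t
    return (c+d*(z-c[2])/d[2])[:2].round(4)
E
python3 - <<'E'
from h import *
from bench import imaging
s=imaging.camera('side'); f=imaging.camera('scene')
S=lambda u,v,z:plane(s,(315+u/3.5,140+v/3.5),z)
F=lambda u,v,z:plane(f,(90+u/3.3,195+v/3.3),z)
print('button',S(246,343,.112)); a=S(101,377,.056); print('axle',a,F(693,156,.056))
q=[S(*k,.063) for k in((195,364),(325,409),(160,424),(292,470))]; print('screws',q,np.mean(q,0))
for n,P,k in(('S',S,((180,176),(266,26),(338,216),(407,62))),('F',F,((318,268),(25,283),(340,163),(72,177)))):
    r=np.array([P(*x,.012) for x in k]); c=r.mean(0); d=r[0]-r[1]+r[2]-r[3]
    print(n,r.tolist(),'c',c,'yaw of y axis deg',np.degrees(np.arctan2(-d[0],d[1])))
for p in(s,f):
  from bench import models
  for n in('glue','offcut','wheel1'): print(n,[(r['xyz'],r['conf']) for r in models.spot_in(n,p)][:2])
E
```

```text
button [ 0.4692 -0.0232]
axle [ 0.5396 -0.0219] [ 0.5448 -0.0238]
screws [array([ 0.5017, -0.0452]), array([ 0.4364, -0.0483]), array([ 0.4987, -0.0025]), array([ 0.4344, -0.0063])] [ 0.4678   -0.025575]
S [[0.5944, -0.2233], [0.6122, -0.3805], [0.5023, -0.2348], [0.5216, -0.3876]] c [ 0.557625 -0.30655 ] yaw of y axis deg 6.824552578423607
F [[0.5999, -0.2276], [0.6202, -0.3833], [0.5098, -0.2385], [0.5312, -0.392]] c [ 0.565275 -0.31035 ] yaw of y axis deg 7.68080419544344
glue [([0.7569, -0.0049, 0.0809], 0.85), ([0.381, -0.1522, 0.024], 0.53)]
offcut [([0.3784, -0.1525, 0.0229], 0.71)]
wheel1 [([0.5378, -0.0176, 0.0576], 0.91)]
glue [([0.7872, -0.0189, 0.0883], 0.77)]
offcut [([0.4039, -0.1598, 0.0233], 0.63), ([0.5861, -0.3099, 0.0087], 0.24)]
wheel1 [([0.5422, -0.0197, 0.0595], 0.83)]
```

```bash
python3 -m crank '[0,0,0,-0.3,-2.55,0,0, 0,0,0,-0.3,-2.55,0,0, 0,0,0,-0.3,-2.55,0,0, 0,0,0,-0.3,-2.55,0,0, 0,0,0,-0.3,-2.55,0,0, 0,0,0,-0.3,-2.55,0,0, 0,0,0,-0.3,-2.55,0,0, 0,0,0,-0.3,-2.55,0,0, 0,0,0,0,0,3,0, 0,0,0,0,0,3,0, 0,0,0,0,0,2.6,0, 0,0,0,0,0,0,0]'
python3 - <<'E'
from h import *
from bench import imaging,status
o=[]
for n in('side','scene'):
    p=imaging.camera(n); x=p['image'][150:310,310:450] if n=='side' else p['image'][140:300,230:370]
    o.append(cv2.resize(x[:,:,::-1],None,fx=2.8,fy=2.8,interpolation=cv2.INTER_CUBIC))
cv2.imwrite('pics/d.png',np.hstack(o)); s=status.read_state(); print(s['ee_pos'],s['ee_rot'],s['wrist_force'],s['clock'])
E
```

```text
clock: 2.5
ee_pos: [0.4679, -0.0241, 0.1551]
ee_rot: [-2.218, -2.218, 0.008]
wrist_force: [-0.3, -0.9, -0.9]
grip_width: 0.122
finger_force: 0.0
[ 0.47077841 -0.02401727  0.1587377 ] [-2.22077623e+00 -2.22071998e+00  1.77751175e-03] [0.32359922 0.18044195 0.63383305] 2.6
```

View pics/d.png

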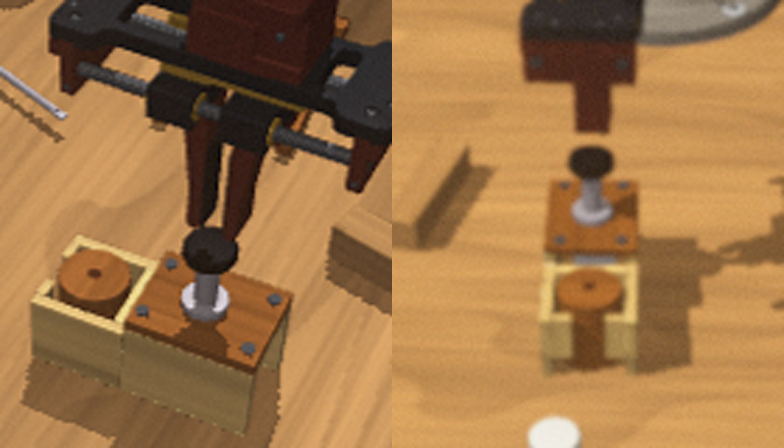

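Side view (left) shows the nearly shut fingers right above the button at (210,250). The scene view (right) agrees sideways. I'll press slowly.

```bash
python3 -m crank '[0,0,0,0,0,1.0,0, 0,0,0,0,0,1.0,0, 0,0,0,0,0,0.3,0, 0,0,0,0,0,0.3,0, 0,0,0,0,0,0.3,0, 0,0,0,0,0,0.3,0, 0,0,0,0,0,0.3,0, 0,0,0,0,0,0.3,0, 0,0,0,0,0,0.3,0, 0,0,0,0,0,0.3,0, 0,0,0,0,0,0.3,0, 0,0,0,0,0,0.2,0]'
python3 -m crank '[0,0,0,0,0,0.2,0, 0,0,0,0,0,0.2,0, 0,0,0,0,0,0.2,0, 0,0,0,0,0,0.1,0, 0,0,0,0,0,0.1,0, 0,0,0,0,0,0,0, 0,0,0,0,0,0,0]'
python3 - <<'E'
from h import *
from bench import imaging,status,models
s=status.read_state(); print(s['ee_pos'],s['wrist_force'],s['clock'])
o=[]
for n in('side','scene'):
    p=imaging.camera(n); x=p['image'][150:310,290:430] if n=='side' else p['image'][140:300,230:370]
    print(n,[(r['xyz'],r['conf']) for r in models.spot_in('wheel1',p)][:3])
    o.append(cv2.resize(x[:,:,::-1],None,fx=2.8,fy=2.8,interpolation=cv2.INTER_CUBIC))
cv2.imwrite('pics/e.png',np.hstack(o))
E
```

```text
clock: 3.6
ee_pos: [0.471, -0.024, 0.1101]
ee_rot: [-2.221, -2.221, -0.0]
wrist_force: [-2.9, 0.2, 10.0]
grip_width: 0.006
finger_force: 5.0
clock: 4.18
ee_pos: [0.4711, -0.024, 0.1041]
ee_rot: [-2.222, -2.221, -0.0]
wrist_force: [-10.8, -0.2, 32.4]
grip_width: 0.004
finger_force: 16.2
[ 0.47107899 -0.02397969  0.10408985] [-10.83292359  -0.23799053  32.44796057] 4.1833
side [([0.5985, -0.0148, 0.0137], 0.86), ([0.4588, -0.0162, 0.0821], 0.66), ([0.5425, -0.0154, 0.0528], 0.62)]
scene [([0.6032, -0.02, 0.0143], 0.8), ([0.5667, -0.0205, 0.0332], 0.64), ([0.5472, -0.0216, 0.0569], 0.54)]
```

View pics/e.png

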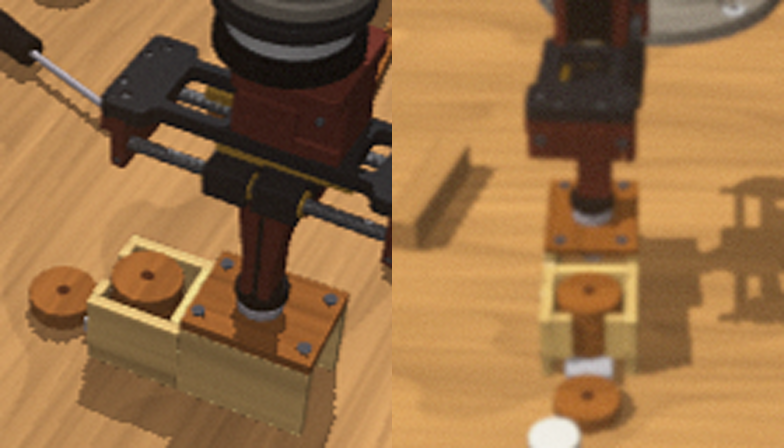

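The plunger is fully down and the wheel is out, with its mark at (63,289) in the left half and (587,395) in the right half. Now releasing slowly.

```bash
python3 -m crank '[0,0,0,0,0,-0.3,0, 0,0,0,0,0,-0.4,0, 0,0,0,0,0,-0.4,0, 0,0,0,0,0,-0.4,0, 0,0,0,0,0,-0.4,0, 0,0,0,0,0,-0.4,0, 0,0,0,0,0,-0.4,0, 0,0,0,0,0,-0.4,0, 0,0,0,0,0,-0.6,0, 0,0,0,0,0,-1.5,0, 0,0,0,0,0,-2,0, 0,0,0,0,0,-1,0]'
python3 - <<'E'
from h import *
from bench import imaging,status,models
s=imaging.camera('side'); f=imaging.camera('scene')
print(plane(s,(312.5,253.2),.014),plane(f,(299.6,281.1),.014))
for p in (s,f):
    for q in ('wheel1','plunger_top'): print(q,[(r['xyz'],r['conf']) for r in models.spot_in(q,p)][:3])
cv2.imwrite('pics/f0.png',s['image'][:,:,::-1])
E
```

```text
clock: 5.38
ee_pos: [0.472, -0.024, 0.1856]
ee_rot: [2.22, 2.22, 0.003]
wrist_force: [1.7, -0.1, 0.4]
grip_width: 0.003
finger_force: 0.0
[ 0.5998 -0.0194] [ 0.6036 -0.0206]
wheel1 [([0.54, -0.0226, 0.0444], 0.91), ([0.6001, -0.0129, 0.0143], 0.82), ([0.5408, 0.3139, 0.0261], 0.41)]
plunger_top [([0.465, -0.0216, 0.113], 0.84)]
wheel1 [([0.6036, -0.0179, 0.0121], 0.91), ([0.5376, -0.0173, 0.0439], 0.63), ([0.5625, -0.0247, 0.004], 0.48)]
plunger_top [([0.4755, -0.0238, 0.1089], 0.64)]
```

```bash
python3 -m crank '[0,0,0,1.1,2.2,0,2.0, 0,0,0,1.1,2.2,0,2.0, 0,0,0,1.1,2.2,0,2.0, 0,0,0,1.1,2.2,0,2.0, 0,0,0,1.1,2.2,0,2.0, 0,0,0,1.1,2.3,0,2.0, 0,0,0,0,0,2.7,2.0, 0,0,0,0,0,2.7,2.0, 0,0,0,0,0,2.7,2.0, 0,0,0,0,0,2.7,2.0, 0,0,0,0,0,2.7,2.0, 0,0,0,0,0,0,2.0]'
python3 -m crank '[0,0,0,0,0,0.8,2.0, 0,0,0,0,0,0.7,2.0, 0,0,0,0,0,0.5,2.0, 0,0,0,0,0,0,2.0]'
python3 - <<'E'
from h import *
from bench import imaging,status
s=status.read_state(); print(s['ee_pos'],s['wrist_force'],s['grip_width'])
o=[]
for n in('side','scene'):
    p=imaging.camera(n); x=p['image'][170:330,260:400] if n=='side' else p['image'][180:340,240:380]
    o.append(cv2.resize(x[:,:,::-1],None,fx=2.8,fy=2.8,interpolation=cv2.INTER_CUBIC))
cv2.imwrite('pics/g.png',np.hstack(o))
E
```

```text
clock: 6.68
ee_pos: [0.5995, 0.0416, 0.0426]
ee_rot: [-2.216, -2.217, 0.013]
wrist_force: [-1.1, -0.6, -1.3]
grip_width: 0.226
finger_force: 0.0
clock: 7.02
ee_pos: [0.6041, 0.042, 0.0286]
ee_rot: [2.221, 2.221, 0.0]
wrist_force: [-0.4, 0.2, -0.5]
grip_width: 0.228
finger_force: 0.0
[0.60413483 0.04204414 0.02864341] [-0.43289285  0.17972182 -0.48199478] 0.22816467373469781
```

View pics/g.png

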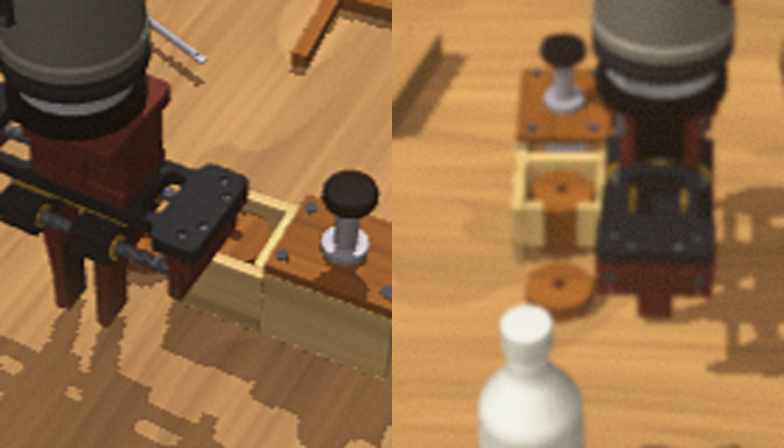

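Both fingertips are down beside the wheel with the dispenser untouched, the plunger up, and the wheel still at the outlet. Starting the push toward −y (tool −x).

```bash
python3 -m crank '[0,0,0,-1.2,0,0,2.0, 0,0,0,-1.2,0,0,2.0, 0,0,0,-0.4,0,0,2.0, 0,0,0,-0.4,0,0,2.0, 0,0,0,-0.6,0,0,2.0, 0,0,0,-0.9,0,0,2.0, 0,0,0,-0.9,0,0,2.0, 0,0,0,-0.9,0,0,2.0, 0,0,0,-0.9,0,0,2.0, 0,0,0,-0.9,0,0,2.0, 0,0,0,-0.9,0,0,2.0, 0,0,0,0,0,0,2.0]'
python3 - <<'E'
from bench import imaging,status,models
s=status.read_state(); print(s['ee_pos'],s['wrist_force'])
for n in('side','scene'):
    p=imaging.camera(n); print(n,[(r['xyz'],r['conf']) for r in models.spot_in('wheel1',p)][:3])
E
```

```text
clock: 8.12
ee_pos: [0.6039, -0.0532, 0.0287]
ee_rot: [2.224, 2.217, -0.002]
wrist_force: [0.1, -0.7, -1.2]
grip_width: 0.225
finger_force: 0.0
[ 0.60387127 -0.05317425  0.02866399] [ 0.05145032 -0.6950832  -1.17472135]
side [([0.5403, -0.0249, 0.0427], 0.88), ([0.6011, -0.0829, 0.0136], 0.64)]
scene [([0.6172, -0.0836, 0.0103], 0.71), ([0.5445, -0.0132, 0.0423], 0.67), ([0.561, -0.0222, 0.0083], 0.64)]
```

```bash
python3 -m crank '[0,0,0,-0.5,-0.1,0,2.0, 0,0,0,-0.8,-0.25,0,2.0, 0,0,0,-0.8,-0.28,0,2.0, 0,0,0,-0.8,-0.28,0,2.0, 0,0,0,-0.8,-0.28,0,2.0, 0,0,0,-0.8,-0.28,0,2.0, 0,0,0,-0.8,-0.28,0,2.0, 0,0,0,-0.8,-0.28,0,2.0, 0,0,0,-0.8,-0.28,0,2.0, 0,0,0,-0.8,-0.28,0,2.0, 0,0,0,-0.6,-0.2,0,2.0, 0,0,0,0,0,0,2.0]'
python3 - <<'E'
from h import *
from bench import imaging,status,models
s=status.read_state(); print(s['ee_pos'],s['wrist_force'])
o=[]
for n in('side','scene'):
    p=imaging.camera(n); print(n,[(r['xyz'],r['conf']) for r in models.spot_in('wheel1',p)][:3])
    x=p['image'][110:270,290:430] if n=='side' else p['image'][180:340,120:260]
    o.append(cv2.resize(x[:,:,::-1],None,fx=2.8,fy=2.8,interpolation=cv2.INTER_CUBIC))
cv2.imwrite('pics/i.png',np.hstack(o))
E
```

```text
clock: 9.32
ee_pos: [0.5754, -0.1351, 0.0286]
ee_rot: [2.224, 2.219, -0.001]
wrist_force: [-0.0, -0.7, -0.8]
grip_width: 0.229
finger_force: 0.0
[ 0.57540203 -0.13512744  0.02862954] [-0.01132958 -0.70451743 -0.84094571]
side [([0.5374, -0.0219, 0.0406], 0.69)]
scene [([0.591, -0.1641, 0.014], 0.66), ([0.5415, -0.0209, 0.0423], 0.65), ([0.5628, -0.0231, 0.0063], 0.41)]
```

View pics/i.png

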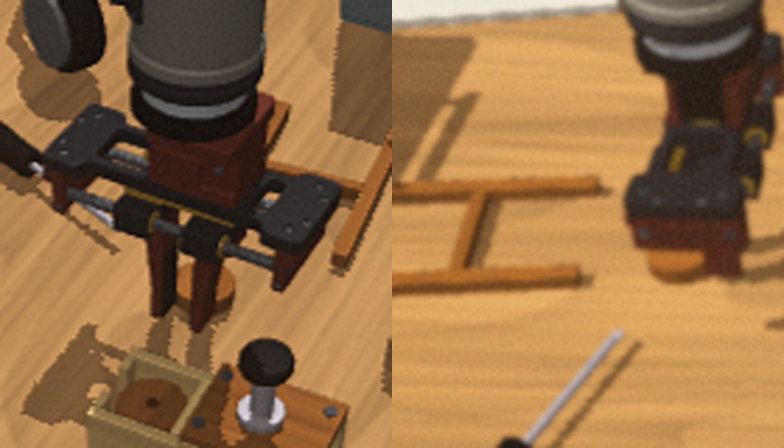

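Both fingers still hold the wheel nested just ahead of them, short of the cradle mouth. The near rail's end is at (578,275) in the right half, so it needs about 2 cm more in −x before it enters.

```bash
python3 -m crank '[0,0,0,-0.6,-0.21,0,2.0, 0,0,0,-0.6,-0.21,0,2.0, 0,0,0,-0.6,-0.21,0,2.0, 0,0,0,-0.6,-0.21,0,2.0, 0,0,0,-0.6,-0.21,0,2.0, 0,0,0,-0.6,-0.21,0,2.0, 0,0,0,-0.6,-0.21,0,2.0, 0,0,0,-0.6,-0.21,0,2.0, 0,0,0,-0.8,-0.05,0,2.0, 0,0,0,-0.8,-0.05,0,2.0, 0,0,0,-0.8,-0.05,0,2.0, 0,0,0,0,0,0,2.0]'
python3 - <<'E'
from h import *
from bench import imaging,status,models
s=status.read_state(); print(s['ee_pos'],s['wrist_force'])
o=[]
for n in('side','scene'):
    p=imaging.camera(n); print(n,[(r['xyz'],r['conf']) for r in models.spot_in('wheel1',p)][:3])
    x=p['image'][110:270,310:450] if n=='side' else p['image'][180:340,90:230]
    o.append(cv2.resize(x[:,:,::-1],None,fx=2.8,fy=2.8,interpolation=cv2.INTER_CUBIC))
cv2.imwrite('pics/j.png',np.hstack(o))
E
```

```text
clock: 10.52
ee_pos: [0.5575, -0.2077, 0.0287]
ee_rot: [2.224, 2.218, -0.001]
wrist_force: [0.3, -0.8, 0.3]
grip_width: 0.23
finger_force: 0.0
[ 0.55746861 -0.20774427  0.02870398] [ 0.27120431 -0.76643581  0.25498217]
side [([0.5395, -0.0237, 0.0427], 0.78), ([0.557, -0.2355, 0.0146], 0.72)]
scene [([0.5726, -0.2394, 0.0148], 0.77), ([0.5412, -0.0197, 0.0426], 0.56), ([0.5617, -0.0192, 0.0232], 0.43)]
```

View pics/j.png

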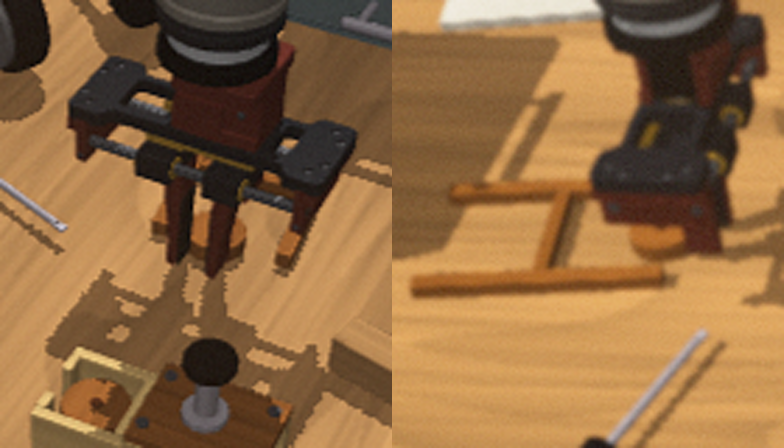

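The wheel is entering the bay: in the right half it sits at (658,240), between the rails. It needs about 2.9 cm more, after which I'll back off, rise and check.

```bash
python3 -m crank '[0,0,0,-0.4,0,0,2.0, 0,0,0,-0.5,0,0,2.0, 0,0,0,-0.5,0,0,2.0, 0,0,0,-0.5,0,0,2.0, 0,0,0,-0.4,0,0,2.0, 0,0,0,-0.3,0,0,2.0, 0,0,0,-0.2,0,0,2.0, 0,0,0,-0.1,0,0,2.0, 0,0,0,0,0,0,2.0, 0,0,0,0.3,0,0,2.0, 0,0,0,1,0,0,2.0, 0,0,0,1.5,0,0,2.0]'
python3 -m crank '[0,0,0,1.5,0,0,2.0, 0,0,0,1.5,0,-1,2.0, 0,0,0,1,0,-3,2.0, 0,0,0,2,0,-4,2.0, 0,0,0,3,0,-4,2.0, 0,0,0,3,0,-3,2.0, 0,0,0,3,0,0,2.0, 0,0,0,3,0,0,2.0, 0,0,0,0,0,0,2.0, 0,0,0,0,0,0,2.0]'
python3 - <<'E'
from h import *
from bench import imaging,status,models
s=status.read_state(); print(s['ee_pos'],s['wrist_force'],s['clock'])
o=[]
for n in('side','scene'):
    p=imaging.camera(n); print(n,[(r['xyz'],r['conf']) for r in models.spot_in('wheel1',p)][:3])
    x=p['image'][130:290,310:450] if n=='side' else p['image'][180:340,90:230]
    o.append(cv2.resize(x[:,:,::-1],None,fx=2.8,fy=2.8,interpolation=cv2.INTER_CUBIC))
cv2.imwrite('pics/k.png',np.hstack(o))
E
```

```text
clock: 11.72
ee_pos: [0.5576, -0.2061, 0.0287]
ee_rot: [2.223, 2.219, -0.0]
wrist_force: [-0.3, 1.1, -0.1]
grip_width: 0.225
finger_force: 0.0
clock: 12.55
ee_pos: [0.5573, -0.0289, 0.1689]
ee_rot: [-2.214, -2.228, -0.001]
wrist_force: [-0.1, 0.1, -0.2]
grip_width: 0.229
finger_force: 0.0
[ 0.55733436 -0.02888726  0.16885298] [-0.12424647  0.12166047 -0.16552822] 12.55
side [([0.5418, -0.0208, 0.0407], 0.83), ([0.5541, -0.258, 0.0126], 0.66)]
scene [([0.5636, -0.2626, 0.0153], 0.78), ([0.5608, -0.019, 0.0226], 0.56), ([0.5392, -0.02, 0.0454], 0.52)]
```

View pics/k.png

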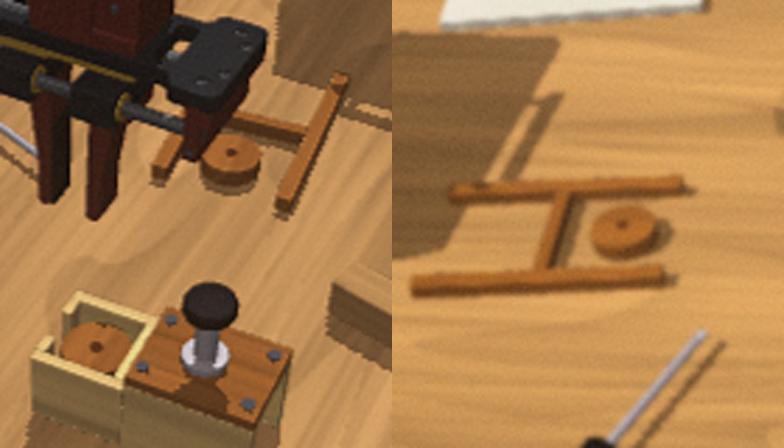

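The wheel lies flat in the near bay, with its mark at (232,153) in the left half and (622,225) in the right half. The plunger is up and the stack is intact. I'll check its position in the cradle frame for each camera.

Run:
```python
from h import *
from bench import imaging
for n,uv,c,a in(('side',(392.9,184.6),(.5576,-.3066),6.8),('scene',(172.1,260.4),(.5653,-.3104),7.6)):
    w=plane(imaging.camera(n),uv,.014); a=np.radians(a); d=w-c
    print(n,w,'in cradle',d@[np.cos(a),np.sin(a)],d@[-np.sin(a),np.cos(a)])
```

```text
side [ 0.5548 -0.2629] in cradle 0.0023939499922957593 0.043724123815513834
scene [ 0.5609 -0.2648] in cradle 0.0016695430186179333 0.04578135675260168
```

Both cameras put the wheel at about (0.002, 0.045) m in the cradle frame, well inside the limits. Handing in.

```bash
python3 -c "
from bench import manip; print(manip.sign_off())"
```

```text
the job is handed in; nothing more can be done
None
```

The job is handed in: one press put out one wheel, which I pushed along the bench into the cradle's near bay, where it lies flat about 2 mm off the bay's centre line and 45 mm from the stop-bar centre; the plunger is up, the rest of the stack is in the magazine, and sign-off returned no verdict.

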